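# Line up the glaze jars by height

### The arm

A 6-joint arm with a two-finger parallel gripper is mounted at the origin on the work surface. World frame = base frame: x ahead of the robot, y to its left, z up, the work surface at z = 0. Lengths are in m, angles in rad, forces in N, time in s.
With the tool pointing down it reaches from about 0.325 to 0.775 m from the base axis. Payload 5.5 kg.
Tool frame: the origin (TCP) lies at the very end of the fingers, on their centre line; the grasp point (between the pads) lies 19 mm behind it (bot.hold_point_z is the distance from the TCP to the grasp point, in m); z points along the fingers, y is the direction in which the jaws open and shut (so a half turn about z gives the same grasp; the last joint's range is limited). The gripper opens to 85 mm and grips with 20 to 120 N. Pads are 22 mm wide; open, the fingers measure 114 mm over their backs; the gripper's body (76 mm by 85 mm) begins 54 mm behind the grasp point. The pads swing forward as they close: fully open they stand 13 mm farther back than shut.
Start: joints at [-1.331, 0.091, 1.231, -0, 1.82, -0.057], TCP at [0.175, -0.574, 0.194] pointing down, gripper open.
Joint ranges: [-2.87, 2.87], [-0.86, 2.18], [0.17, 2.46], [-1.51, 4.65], [0.06, 2.69], [-2.65, 2.65]. Speed limits (rad/s): [2.57, 2.57, 3.01, 3.14, 3.14, 3.14].

### API

Orientations are given as a unit quaternion [x, y, z, w].
In Python, from station import bot gives the robot as it stands.
- The arm moves only by the tool jog_arm, never from a script. Its argument "motion" is a list of rows, each a list of 6 numbers: the shift along the world's x, y, z as a fraction of full scale, then the turn, a rotation vector about the world's x, y, z as a fraction of full scale. A call has 1 to 20 rows; each row shifts and turns the commanded pose from where the row before left it; what a row does not reach is not made up. Full scale, the value 1, is 4 cm for a shift and 1.5 rad for a turn. A row lasts 1/8 s, in which the tool goes at most 62.5 mm and 10.7 degrees, less where a joint would pass 70% of its speed; a pose out of reach is approached as far as the arm can. A call with a number of a shift or a turn outside -1 to 1 is refused whole. A call with a gripper value outside its range is refused whole. "jaw" is the finger opening in mm, from 0 to 85.4, set as the call begins (left out, the last holds). The fingers move at their own pace and stop on an object; "grip_force" is the grip in N (left out, the last holds). Time passes only in rows, so rows that do not move let the fingers close. It gives the time, the measured TCP pose, the force and the opening at its end, in the units of the state.
- bot.state(): the state, without advancing time (a new reading comes with each control period).
- bot.snapshot(name): name is "scene" or "side" or "wrist"; returns the picture (420x560x3 uint8, red, green, blue); there is no depth.
- bot.camera_model(name): a dict with "fx", "fy", "cx", "cy" (pixels), "extrinsics" (4x4, takes a point from camera to world coordinates); the wrist camera has in their place "T_tool_cam" (4x4, takes a point from camera to tool coordinates, whose origin is the TCP and whose axes are the flange's). Camera axes: x right, y down, z forward; pixel columns grow to the right and rows downward; lengths in m; the calibration is good to about 2 mm. A picture is of the moment at which its call begins: read the wrist's pose just before it. camera_model takes no time and is no camera call.
- bot.finish_job(): hands the job in, once; it reports no verdict.
The state is a dict: "clock": time; "q": joint angles; "joint_velocities": joint speeds; "tau": joint torques, N m; "ee_pos": TCP position; "tcp_rot": TCP orientation; "ft_force": force on the tool from outside, world axes, zero at the start; "ft_torque": the same for the moment, N m; "grip_width": finger opening in m.
Only numpy, scipy, OpenCV 4.12 (cv2) and the standard library are available. Lean on these libraries where they do the work, as an engineer would, in place of code of your own. Each camera call takes 0.05 s, during which the arm holds its last target. There are 200 camera calls.

### The job

Put the four red-lidded glaze jars back on the shelf board in order of height: the tallest on the cork pad next to the scale, then each shorter one in turn, down to the shortest at the far end. Stand each jar upright in the middle of its own pad, set down rather than dropped, never tip a jar over, and leave the little bisque bowl where it stands.

Things in the scene. Friction and masses are not known exactly. Their poses are not given: they have to be found in the camera images.
- jar_a: The tallest of four loose round white plastic jars of glaze material with a red screw lid and a blank paper band: 152 mm high in all, 64 mm in diameter (lid, the top 18 mm, 60 mm), closed and rigid. It starts upright on the bench (z = 0). Origin at the centre of its underside, z up through the lid.
- jar_b: The second tallest of four loose round white plastic jars of glaze material with a red screw lid and a blank paper band: 124 mm high in all, 58 mm in diameter (lid, the top 18 mm, 54 mm), closed and rigid. It starts upright on the bench (z = 0). Origin at the centre of its underside, z up through the lid.
- jar_c: The third tallest of four loose round white plastic jars of glaze material with a red screw lid and a blank paper band: 98 mm high in all, 54 mm in diameter (lid, the top 18 mm, 50 mm), closed and rigid. It starts upright on the bench (z = 0). Origin at the centre of its underside, z up through the lid.
- jar_d: The shortest of four loose round white plastic jars of glaze material with a red screw lid and a blank paper band: 74 mm high in all, 48 mm in diameter (lid, the top 18 mm, 44 mm), closed and rigid. It starts upright on the bench (z = 0). Origin at the centre of its underside, z up through the lid.
- pad_1: The leftmost (+y) pad, seen from the robot, of four equal cork pads (88 mm across, 3 mm thick), fixed about 100 mm apart in a row along a fixed brown shelf board (110 x 430 mm, top 50 mm above the bench) that runs roughly along y beyond the jars. Origin: centre of the pad's underside, so a jar stands 3 mm above it, 53 mm above the bench.
- pad_2: The second pad from the left, seen from the robot, of four equal cork pads (88 mm across, 3 mm thick), fixed about 100 mm apart in a row along a fixed brown shelf board (110 x 430 mm, top 50 mm above the bench) that runs roughly along y beyond the jars. Origin: centre of the pad's underside, so a jar stands 3 mm above it, 53 mm above the bench.
- pad_3: The third pad from the left, seen from the robot, of four equal cork pads (88 mm across, 3 mm thick), fixed about 100 mm apart in a row along a fixed brown shelf board (110 x 430 mm, top 50 mm above the bench) that runs roughly along y beyond the jars. Origin: centre of the pad's underside, so a jar stands 3 mm above it, 53 mm above the bench.
- pad_4: The rightmost (-y) pad, seen from the robot, of four equal cork pads (88 mm across, 3 mm thick), fixed about 100 mm apart in a row along a fixed brown shelf board (110 x 430 mm, top 50 mm above the bench) that runs roughly along y beyond the jars. Origin: centre of the pad's underside, so a jar stands 3 mm above it, 53 mm above the bench.
- scale: Beige bench scale, 200 x 170 mm, 60 mm high, with a clear mixing cup on its steel pan (146 mm high in all). Fixed. It stands beyond the left (+y) or the right (-y) end of the shelf board; a lidded grey pail, 162 mm across and 140 mm high, stands beyond the other end. Origin at the centre of its underside.
- bowl: Small loose terracotta-coloured bisque bowl, 84 mm across and 45 mm high, standing among the jars; not to be moved. Origin at the centre of its underside.
There are look-alikes about, which are no part of the job. Leave any blue look-alike of the jar_d alone.

How it is judged:
By the outcome, as a careful person would: the job done as asked, in the order asked, and still so for the second after the job is handed in, with the robot touching nothing.
It also fails if it takes over 99 s, if anything falls off the work surface, if the arm or the gripper's body presses on something with over 40 N, if the wrist force passes 120 N, or if a joint passes its speed limit or range.

## Working session

There is one attempt and no reset: what is moved stays moved. The work goes in short steps, Python scripts to look and compute and a tool call to move; the robot and the scene stay as the last step left them, time stands still between calls to the robot, and variables do not carry over. Pictures are saved under pics/ and viewed, about 12 in all and at most 16, crops included, and the job is handed in when it is done.

Besides the shell and the picture viewer there is one more tool, called after ">>>" as a command line: name --pt "numbers of a row" for each row, then --argument value for the rest. jog_arm: Moves the arm, as the interface text tells. Shift numbers are shares of 4 cm and turn numbers shares of 1.5 rad, none past 1 either way. Its arguments: {"type":"object","properties":{"motion":{"type":"array"},"jaw":{"type":"number"},"grip_force":{"type":"number"}},"required":["motion"]}

```bash
mkdir -p pics; ls; python3 - <<'E'
from station import bot
import cv2,numpy as np
for n in("scene","side"):
    cv2.imwrite(f"pics/{n}0.png",bot.snapshot(n)[:,:,::-1]); m=bot.camera_model(n); print(n,m["fx"],m["cx"],m["cy"],np.round(m["extrinsics"],3).tolist())
print(bot.camera_model("wrist")); s=bot.state(); print(s)
E
```

```text
pics
scene 505.56829951692157 279.34992761409495 208.1978344343692 [[-0.12, 0.818, -0.562, 1.21], [0.993, 0.094, -0.075, 0.098], [-0.008, -0.567, -0.824, 1.073], [0.0, 0.0, 0.0, 1.0]]
side 526.4636378414677 275.72390140250315 209.25507042992837 [[-0.999, -0.024, 0.043, 0.458], [-0.046, 0.749, -0.661, 1.086], [-0.017, -0.662, -0.749, 1.288], [0.0, 0.0, 0.0, 1.0]]
{'fx': 299.9852989000806, 'fy': 299.9852989000806, 'cx': 279.4397053457756, 'cy': 211.150020307671, 'T_tool_cam': array([[ 5.45197200e-04, -9.59078927e-01, -2.83138332e-01,
         7.18995675e-02],
       [ 9.99999799e-01,  6.14365741e-04, -1.55500474e-04,
        -6.63920669e-04],
       [ 3.23087719e-04, -2.83138191e-01,  9.59079069e-01,
        -1.79870944e-01],
       [ 0.00000000e+00,  0.00000000e+00,  0.00000000e+00,
         1.00000000e+00]])}
{'clock': 0.1, 'q': array([-1.33071079e+00,  9.18239527e-02,  1.23175993e+00,  1.27052502e-05,
        1.81980028e+00, -5.67041174e-02]), 'joint_velocities': array([ 0.00097068, -0.00064105, -0.00331664, -0.00227807, -0.00032805,
       -0.00062146]), 'tau': array([ 1.83579898e-03, -4.60217822e+01, -4.19217360e+01, -1.02133483e-04,
        1.05668165e-02,  3.35065543e-06]), 'ee_pos': array([ 0.17539654, -0.5734621 ,  0.19294295]), 'tcp_rot': array([ 9.89009051e-01,  1.47852276e-01, -7.58848203e-05, -8.92552562e-04]), 'ft_force': array([0.4643592 , 0.07186698, 0.58661952]), 'ft_torque': array([ 0.03967362, -0.03052455,  0.00172397]), 'grip_width': 0.08585044364126669}
```

View pics/scene0.png

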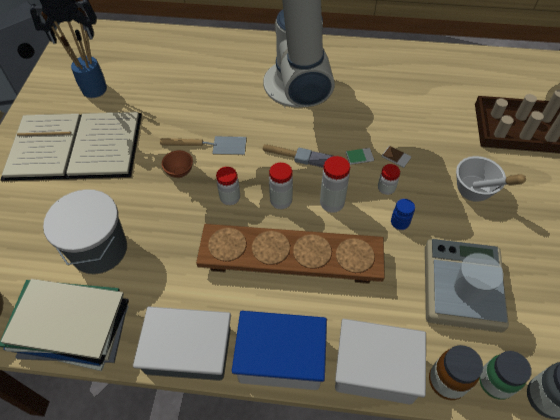

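View pics/side0.png

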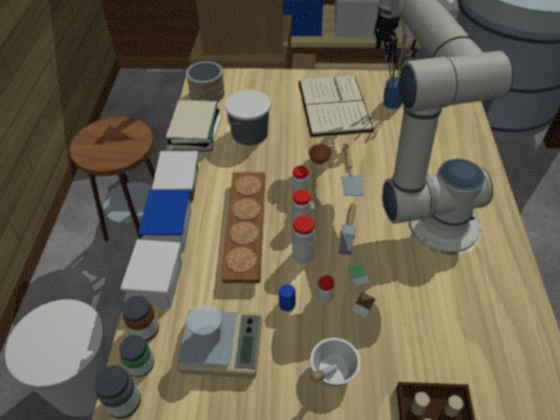

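The scene view looks back at the robot, so image right is +y. The scale is at (465,280), so the +y end is its side and pad_1 at (354,254) gets jar_a. The other pads are at (312,250), (270,246) and (227,243).

Candidates:
- **jar_a:** red lid (337,168), the tallest.
- **jar_b:** red lid (281,172).
- **jar_c:** red lid (228,176).
- **jar_d:** red lid (390,172).
- **Look-alikes, left alone:** blue jar (403,213), bowl (177,163), and the amber and green jars at the lower right.

```bash
cat > h.py <<'E'
import cv2,numpy as np
from scipy.spatial import ConvexHull
from station import bot
def ray(n,uv):
    m=bot.camera_model(n);E=m["extrinsics"]
    d=E[:3,:3]@np.array([(uv[0]-m["cx"])/m["fx"],(uv[1]-m["cy"])/m["fy"],1]);return E[:3,3],d/np.linalg.norm(d)
def plane(n,uv,z):
    o,d=ray(n,uv);return o+d*(z-o[2])/d[2]
def tri(a,b):
    (o1,d1),(o2,d2)=ray("scene",a),ray("side",b)
    t=np.linalg.lstsq(np.c_[d1,-d2],o2-o1,rcond=None)[0];p,q=o1+t[0]*d1,o2+t[1]*d2
    return (p+q)/2,np.linalg.norm(p-q)
def blobs(img,lo,hi,amin,roi=None):
    h=cv2.cvtColor(img,cv2.COLOR_RGB2HSV);h[...,0]=(h[...,0].astype(int)+30)%180
    m=cv2.inRange(h,lo,hi)
    if roi: k=np.zeros_like(m);k[roi[1]:roi[3],roi[0]:roi[2]]=255;m&=k
    n,l,s,c=cv2.connectedComponentsWithStats(m)
    return [(np.round(c[i],1),s[i].tolist()) for i in range(1,n) if s[i][4]>=amin]
E
python3 - <<'E'
from h import *
I={n:bot.snapshot(n) for n in("scene","side")}
red={}
for n,roi in(("scene",(200,140,420,230)),("side",(270,150,350,310))):
    red[n]=blobs(I[n],(22,170,90),(38,255,255),40,roi)
    print(n,*red[n],sep="\n")
S=sorted(red["scene"],key=lambda b:-b[0][0]);D=sorted(red["side"],key=lambda b:-b[0][1])
for a,b in zip(S,D): print(np.round(tri(a[0],b[0])[0],4),tri(a[0],b[0])[1].round(4))
# pads
for n,roi in(("scene",(190,215,395,290)),("side",(215,165,275,290))):
    im=cv2.cvtColor(I[n],cv2.COLOR_RGB2HSV)
    for uv in ([(227,243),(227,262)] if n=="scene" else [(247,185),(262,200)]): print(n,im[uv[1],uv[0]])
j=np.hstack([cv2.resize(I["scene"][140:290,190:430],(720,450))])
cv2.imwrite("pics/c1.png",j[:,:,::-1])
E
```

```text
scene
(array([336.6, 165.8]), [324, 156, 26, 21, 406])
(array([280.3, 171. ]), [269, 163, 23, 18, 308])
(array([390.7, 170.4]), [382, 164, 18, 14, 183])
(array([226.1, 174.3]), [217, 167, 20, 17, 244])
side
(array([300.3, 171.1]), [294, 166, 14, 11, 122])
(array([301.2, 196.2]), [293, 190, 18, 13, 187])
(array([303.5, 224. ]), [294, 216, 21, 17, 277])
(array([325.6, 281.4]), [319, 275, 15, 13, 150])
[0.3783 0.2727 0.0708] 0.0003
[0.4423 0.1331 0.1473] 0.0004
[4.502e-01 2.000e-04 1.189e-01] 0.0001
[ 0.4546 -0.1345  0.0927] 0.0004
scene [ 17 118 130]
scene [ 13 153 115]
side [ 17 110 142]
side [ 13 145 114]
```

View pics/c1.png

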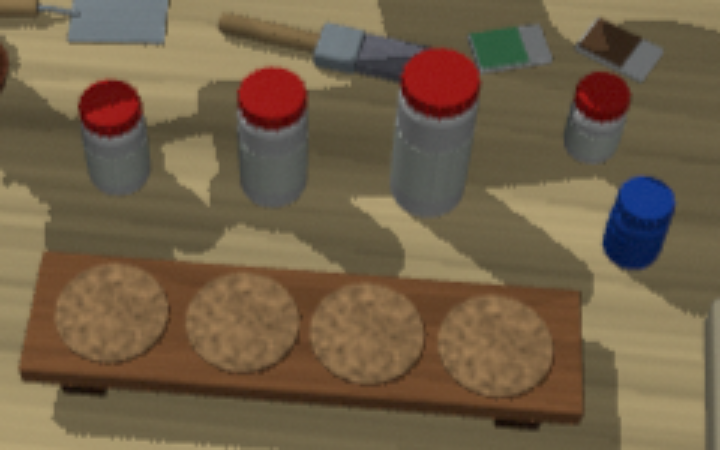

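The crop confirms four red-lidded jars, with heights a>b>c>d matching the triangulated lid z (147, 119, 93 and 71 mm), plus the blue decoy and four round pads. Next I measure the pads and check the bowl.

```bash
python3 - <<'E'
from h import *
P={}
for n,roi in(("scene",(190,215,395,290)),("side",(215,165,275,290))):
    im=bot.snapshot(n); im=cv2.resize(im,None,fx=4,fy=4,interpolation=cv2.INTER_CUBIC)
    im=cv2.medianBlur(im,9); h=cv2.cvtColor(im,cv2.COLOR_RGB2HSV)
    m=cv2.inRange(h,(14,60,80),(25,135,200)); k=np.zeros_like(m); a=[4*r for r in roi]; k[a[1]:a[3],a[0]:a[2]]=255; m&=k
    m=cv2.morphologyEx(m,cv2.MORPH_CLOSE,np.ones((9,9)));m=cv2.morphologyEx(m,cv2.MORPH_OPEN,np.ones((25,25)))
    out=[]
    for c in cv2.findContours(m,cv2.RETR_EXTERNAL,cv2.CHAIN_APPROX_NONE)[0]:
        if cv2.contourArea(c)<5000: continue
        e=cv2.fitEllipse(cv2.convexHull(c)); uv=(np.array(e[0])+.5)/4-.5
        p=plane(n,uv,.053); out.append((uv.round(1),np.round(e[1],0)/4,p.round(4)))
    print(n,*sorted(out,key=lambda o:-o[2][1]),sep="\n")
im=bot.snapshot("scene")
print("bowl",blobs(im,(25,90,40),(42,255,255),100,(150,140,205,185)))
print("blue",plane("scene",(405,205),.07),"bowl",plane("scene",(177,158),.045))
E
```

```text
scene
(array([291. , 255.2]), array([214.  , 227.75]), array([0.641 , 0.0475, 0.053 ]))Traceback (most recent call last):
  File "<stdin>", line 11, in <module>
cv2.error: OpenCV(4.12.0) /io/opencv/modules/imgproc/src/shapedescr.cpp:361: error: (-201:Incorrect size of input array) There should be at least 5 points to fit the ellipse in function 'fitEllipseNoDirect'
```

```bash
python3 - <<'E'
from h import *
poly={"scene":[(204.5,226),(382,238.5),(381.5,277),(199.5,264)],"side":[(233,174),(265,174),(261,278),(224,277)]}
for n in poly:
    im=cv2.resize(bot.snapshot(n),None,fx=4,fy=4,interpolation=cv2.INTER_CUBIC)
    h=cv2.cvtColor(cv2.GaussianBlur(im,(0,0),5),cv2.COLOR_RGB2HSV)
    k=np.zeros(h.shape[:2],np.uint8);cv2.fillPoly(k,[np.int32(np.array(poly[n])*4)],255)
    s=h[...,1][k>0]; t,_=cv2.threshold(s.reshape(-1,1),0,255,cv2.THRESH_OTSU)
    m=((h[...,1]<t)&(k>0)).astype(np.uint8)*255
    m=cv2.morphologyEx(m,cv2.MORPH_OPEN,cv2.getStructuringElement(cv2.MORPH_ELLIPSE,(41,41)))
    print(n,t)
    for c in cv2.findContours(m,cv2.RETR_EXTERNAL,cv2.CHAIN_APPROX_NONE)[0]:
        e=cv2.fitEllipse(c); uv=(np.array(e[0])+.5)/4-.5
        print(uv.round(1),np.round(e[1],0)/4,plane(n,uv,.053).round(4))
print("blue",plane("scene",(405,205),.07),"bowl",plane("scene",(177,158),.045))
E
```

```text
scene 135.0
[354.6 254.9] [33.25 38.75] [0.6231 0.1927 0.053 ]
[311.8 250.7] [33.25 38.  ] [0.6236 0.0939 0.053 ]
[270.4 247. ] [33.  37.5] [ 0.6247 -0.0027  0.053 ]
[226.7 243.8] [32.5 37.5] [ 0.628  -0.1052  0.053 ]
side 126.0
[240.7 259.3] [24.5 30. ] [0.621  0.1934 0.053 ]
[244.7 221.7] [28.25 50.75] [0.6216 0.0511 0.053 ]
[247.7 185.2] [19.25 26.25] [ 0.6251 -0.1048  0.053 ]
blue [0.48120386 0.30659931 0.07      ] bowl [ 0.3785965  -0.28521291  0.045     ]
```

Pads 1 to 4 are at (.622,.193), (.6235,.094), (.625,-.004) and (.627,-.105). The spacing comes out near 99 mm, so this is consistent. I'll use jaws along x, which means a yaw of +1.274 rad, and go above jar_a first.

>>> jog_arm --pt "0.333 0.882 0.083 0 0 0.106" --pt "0.333 0.882 0.083 0 0 0.106" --pt "0.333 0.882 0.083 0 0 0.106" --pt "0.333 0.882 0.083 0 0 0.106" --pt "0.333 0.882 0.083 0 0 0.106" --pt "0.333 0.882 0.083 0 0 0.106" --pt "0.333 0.882 0.083 0 0 0.106" --pt "0.333 0.882 0.083 0 0 0.107" --pt "0.333 0.882 0.083 0 0 0" --pt "0.333 0.882 0.083 0 0 0" --pt "0.333 0.882 0.083 0 0 0" --pt "0.333 0.882 0.083 0 0 0" --pt "0.333 0.882 0.083 0 0 0" --pt "0.333 0.882 0.083 0 0 0" --pt "0.333 0.882 0.083 0 0 0" --pt "0.333 0.882 0.083 0 0 0" --pt "0.333 0.882 0.083 0 0 0" --pt "0.333 0.882 0.083 0 0 0" --pt "0.333 0.882 0.083 0 0 0" --pt "0.333 0.882 0.083 0 0 0" --jaw 85 --grip_force 45

```text
clock: 2.9
ee_pos: [0.4422, 0.1331, 0.2607]
tcp_rot: [0.707, 0.707, 0.0, 0.0]
ft_force: [0.4, 0.8, 0.4]
grip_width: 0.085
```

>>> jog_arm --pt "0 0 0 0 0 0" --pt "0 0 0 0 0 0"

```text
clock: 3.15
ee_pos: [0.4417, 0.1315, 0.2603]
tcp_rot: [0.707, 0.707, -0.0, 0.0]
ft_force: [-0.5, 0.4, 0.2]
grip_width: 0.085
```

```bash
python3 - <<'E'
from h import *
from scipy.spatial.transform import Rotation as R
s=bot.state(); im=bot.snapshot("wrist"); m=bot.camera_model("wrist"); cv2.imwrite("pics/w1.png",im[:,:,::-1])
T=np.eye(4);T[:3,:3]=R.from_quat(s["tcp_rot"]).as_matrix();T[:3,3]=s["ee_pos"];E=T@m["T_tool_cam"]
print(s["clock"],s["ee_pos"],T[:3,:3].round(3).tolist(),s["q"].round(2))
for c,st in blobs(im,(22,170,60),(38,255,255),150):
    for h in(.152,.124,.074):
        d=E[:3,:3]@np.array([(c[0]-m["cx"])/m["fx"],(c[1]-m["cy"])/m["fy"],1]);print(c,st,h,(E[:3,3]+d*(h-E[2,3])/d[2]).round(4))
E
```

```text
3.15 [0.4416669  0.13146313 0.26033945] [[0.0, 1.0, -0.0], [1.0, -0.0, -0.0], [-0.0, -0.0, -1.0]] [ 0.22 -0.26  1.44 -0.    1.96  0.22]
[223.3  56.7] [204, 35, 40, 44, 1311] 0.152 [0.3925 0.259  0.152 ]
[223.3  56.7] [204, 35, 40, 44, 1311] 0.124 [0.3878 0.2644 0.124 ]
[223.3  56.7] [204, 35, 40, 44, 1311] 0.074 [0.3793 0.2739 0.074 ]
[281.4 194.3] [252, 165, 60, 59, 2677] 0.152 [0.4433 0.1363 0.152 ]
[281.4 194.3] [252, 165, 60, 59, 2677] 0.124 [0.4435 0.1297 0.124 ]
[281.4 194.3] [252, 165, 60, 59, 2677] 0.074 [0.4438 0.118  0.074 ]
[287.5 294.5] [266, 273, 44, 43, 1466] 0.152 [0.4502 0.0242 0.152 ]
[287.5 294.5] [266, 273, 44, 43, 1466] 0.124 [0.451  0.0067 0.124 ]
[287.5 294.5] [266, 273, 44, 43, 1466] 0.074 [ 0.4526 -0.0246  0.074 ]
```

View pics/w1.png

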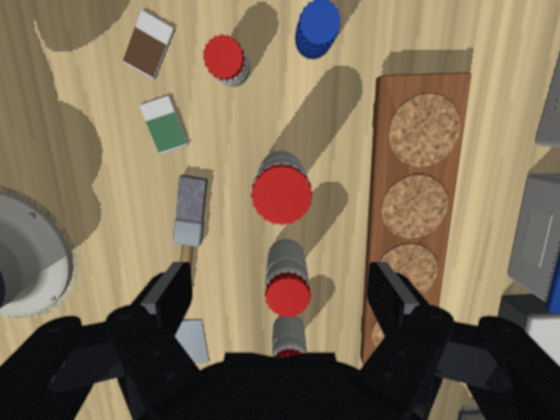

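Wrist view: jar_a's lid is at (281,194), which puts it about 3 mm to +y of the tool, and the fingers clear it on both sides. Jar_b is at (288,294), jar_d at (223,57) and the blue decoy at (318,25). Now I descend, grip and lift.

>>> jog_arm --pt "0.02 0.08 -0.6 0 0 0" --pt "0 0 -0.8 0 0 0" --pt "0 0 -0.8 0 0 0" --pt "0 0 -0.8 0 0 0" --pt "0 0 -0.6 0 0 0" --pt "0 0 -0.3 0 0 0" --pt "0 0 -0.2 0 0 0" --pt "0 0 0 0 0 0" --pt "0 0 0 0 0 0"

```text
clock: 4.32
ee_pos: [0.4432, 0.1351, 0.0974]
tcp_rot: [0.707, 0.707, 0.001, 0.0]
ft_force: [-0.3, 0.5, 0.5]
grip_width: 0.0847
```

>>> jog_arm --pt "0 0 0 0 0 0" --pt "0 0 0 0 0 0" --pt "0 0 0 0 0 0" --pt "0 0 0 0 0 0" --pt "0 0 0 0 0 0" --pt "0 0 0 0 0 0" --pt "0 0 0 0 0 0" --pt "0 0 0 0 0 0" --jaw 0

```text
clock: 5.32
ee_pos: [0.4434, 0.1352, 0.0975]
tcp_rot: [0.707, 0.707, 0.001, 0.001]
ft_force: [1.2, 0.8, 5.4]
grip_width: 0.0581
```

>>> jog_arm --pt "0 0 0 0 0 0" --pt "0 0 0 0 0 0"

```text
clock: 5.58
ee_pos: [0.4434, 0.1352, 0.0975]
tcp_rot: [0.707, 0.707, 0.001, 0.001]
ft_force: [1.5, -0.7, 6.2]
grip_width: 0.0584
```

```bash
python3 - <<'E'
from h import *
a=bot.snapshot("scene")[90:240,260:420];b=bot.snapshot("side")[150:300,230:390];w=bot.snapshot("wrist")
o=np.hstack([cv2.resize(a,(400,375)),cv2.resize(b,(400,375))]);cv2.imwrite("pics/g1.png",o[:,:,::-1])
E
```

```text
(no output)
```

View pics/g1.png

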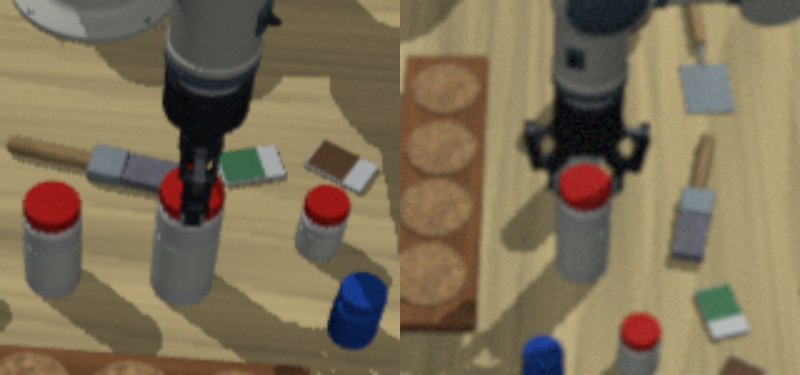

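The side view suggests the fingertips are up around the lid, and the 58 mm opening fits the 60 mm lid rather than the 64 mm body. I'll open, go 9 mm lower and regrip. The body still clears the lid by about 9 mm.

>>> jog_arm --pt "0 0 0 0 0 0" --pt "0 0 0 0 0 0" --pt "0 0 0 0 0 0" --pt "0 0 -0.12 0 0 0" --pt "0 0 -0.12 0 0 0" --pt "0 0 0 0 0 0" --jaw 80

```text
clock: 6.48
ee_pos: [0.4423, 0.1349, 0.0859]
tcp_rot: [0.707, 0.707, -0.001, -0.0]
ft_force: [0.3, -0.4, -0.7]
grip_width: 0.0796
```

>>> jog_arm --pt "0 0 0 0 0 0" --pt "0 0 0 0 0 0" --pt "0 0 0 0 0 0" --pt "0 0 0 0 0 0" --pt "0 0 0 0 0 0" --pt "0 0 0 0 0 0" --jaw 0

```text
clock: 7.22
ee_pos: [0.4435, 0.1351, 0.0878]
tcp_rot: [0.707, 0.707, 0.001, 0.001]
ft_force: [1.7, 0.4, 5.3]
grip_width: 0.0583
```

>>> jog_arm --pt "0 0 0.2 0 0 0" --pt "0 0 0.4 0 0 0" --pt "0 0 0.5 0 0 0" --pt "0 0 0.5 0 0 0" --pt "0 0 0.4 0 0 0" --pt "0 0 0 0 0 0" --pt "0 0 0 0 0 0"

```text
clock: 8.1
ee_pos: [0.4425, 0.135, 0.1662]
tcp_rot: [0.707, 0.707, -0.0, -0.0]
ft_force: [-0.5, -0.0, -3.9]
grip_width: 0.0584
```

```bash
python3 - <<'E'
from h import *
a=bot.snapshot("scene")[70:240,260:420];b=bot.snapshot("side")[150:300,230:390]
o=np.hstack([cv2.resize(a,(400,425)),cv2.resize(b,(453,425))[:,:400]]);cv2.imwrite("pics/g2.png",o[:,:,::-1])
E
```

```text
(no output)
```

View pics/g2.png

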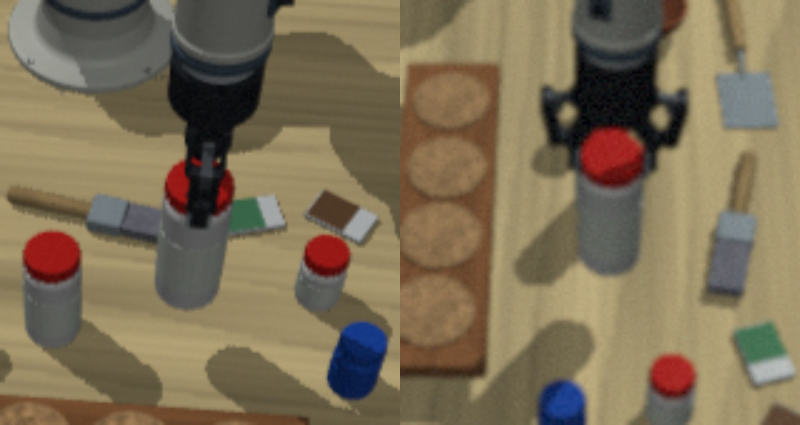

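Jar_a is held upright, with about 4 N of added weight. The finger looks about 2 mm to +y of the lid centre. Carrying it to pad_1.

>>> jog_arm --pt "0.4 0.15 0 0 0 0" --pt "0.75 0.25 0 0 0 0" --pt "0.75 0.25 0 0 0 0" --pt "0.75 0.25 0 0 0 0" --pt "0.75 0.25 0 0 0 0" --pt "0.7 0.25 0 0 0 0" --pt "0.4 0.1 0 0 0 0" --pt "0 0 0 0 0 0" --pt "0 0 0 0 0 0"

```text
clock: 9.32
ee_pos: [0.622, 0.1948, 0.166]
tcp_rot: [0.707, 0.707, -0.001, -0.0]
ft_force: [-0.1, 0.6, -3.9]
grip_width: 0.0586
```

```bash
cat >> h.py <<'E'
def lids():
    a=blobs(bot.snapshot("scene"),(22,170,60),(38,255,255),40,(200,120,420,270))
    b=blobs(bot.snapshot("side"),(22,170,60),(38,255,255),40,(210,110,350,310))
    for x in a:
        for y in b:
            p,e=tri(x[0],y[0])
            if e<.004: print(p.round(4),round(e,4),x[1],y[1])
E
python3 -c "
from h import *
lids();print(bot.state()['ee_pos'])"
```

```text
[0.451  0.     0.1167] 0.0019 [269, 163, 23, 20, 358] [293, 190, 17, 14, 191]
[ 0.4545 -0.1351  0.0896] 0.0025 [216, 167, 21, 18, 299] [294, 166, 14, 12, 140]
[0.62208271 0.19487251 0.16685752]
```

>>> jog_arm --pt "0 0 -0.2 0 0 0" --pt "0 0 -0.2 0 0 0" --pt "0 0 -0.1 0 0 0" --pt "0 0 -0.05 0 0 0" --pt "0 0 0 0 0 0" --pt "0 0 0 0 0 0"

```text
clock: 10.18
ee_pos: [0.6228, 0.195, 0.1451]
tcp_rot: [0.707, 0.707, 0.0, 0.0]
ft_force: [-0.2, 1.1, -4.0]
grip_width: 0.0587
```

>>> jog_arm --pt "0 0 -0.03 0 0 0" --pt "0 0 -0.03 0 0 0" --pt "0 0 0 0 0 0"

```text
clock: 10.55
ee_pos: [0.6226, 0.195, 0.1421]
tcp_rot: [0.707, 0.707, -0.0, -0.0]
ft_force: [-0.6, -1.5, -3.5]
grip_width: 0.0587
```

>>> jog_arm --pt "0 0 -0.03 0 0 0" --pt "0 0 -0.02 0 0 0" --pt "0 0 0 0 0 0"

```text
clock: 10.92
ee_pos: [0.6227, 0.195, 0.1409]
tcp_rot: [0.707, 0.707, 0.0, 0.0]
ft_force: [-1.1, -1.2, -1.0]
grip_width: 0.0586
```

>>> jog_arm --pt "0 0 -0.03 0 0 0" --pt "0 0 0 0 0 0"

```text
clock: 11.18
ee_pos: [0.6228, 0.195, 0.1408]
tcp_rot: [0.707, 0.707, 0.001, 0.0]
ft_force: [-2.4, -1.4, 5.7]
grip_width: 0.0586
```

Contact confirmed at the expected height. Releasing slowly and rising.

>>> jog_arm --pt "0 0 0 0 0 0" --pt "0 0 0 0 0 0" --pt "0 0 0 0 0 0" --pt "0 0 0 0 0 0" --pt "0 0 0.3 0 0 0" --pt "0 0 0.7 0 0 0" --pt "0 0 0.9 0 0 0" --pt "0 0 0.8 0 0 0" --pt "-0.7 -0.8 0 0 0 0" --pt "-0.9 -0.9 0 0 0 0" --pt "-0.9 -0.9 0 0 0 0" --pt "-0.9 -0.9 0 0 0 0" --pt "-0.8 -0.9 0 0 0 0" --pt "-0.1 -0.4 0 0 0 0" --pt "0 0 0 0 0 0" --pt "0 0 0 0 0 0" --jaw 80

```text
clock: 13.18
ee_pos: [0.4513, 0.0037, 0.2471]
tcp_rot: [0.707, 0.707, 0.0, -0.0]
ft_force: [0.0, -0.1, -0.1]
grip_width: 0.0802
```

```bash
cat >> h.py <<'E'
def wrist(name=None):
    from scipy.spatial.transform import Rotation as R
    s=bot.state(); im=bot.snapshot("wrist"); m=bot.camera_model("wrist")
    if name: cv2.imwrite(name,im[:,:,::-1])
    T=np.eye(4);T[:3,:3]=R.from_quat(s["tcp_rot"]).as_matrix();T[:3,3]=s["ee_pos"];E=T@m["T_tool_cam"]
    print(s["clock"],s["ee_pos"].round(4))
    for c,st in blobs(im,(22,170,60),(38,255,255),150):
      for h in(.205,.124,.098,.074):
        d=E[:3,:3]@np.array([(c[0]-m["cx"])/m["fx"],(c[1]-m["cy"])/m["fy"],1]);print(c,st,h,(E[:3,3]+d*(h-E[2,3])/d[2]).round(4))
E
python3 -c "
from h import *
wrist();lids()"
```

```text
13.175 [0.4513 0.0037 0.2471]
[279.4 195.5] [254, 170, 51, 51, 1951] 0.205 [0.451  0.0232 0.205 ]
[279.4 195.5] [254, 170, 51, 51, 1951] 0.124 [0.451  0.0039 0.124 ]
[279.4 195.5] [254, 170, 51, 51, 1951] 0.098 [ 0.451  -0.0023  0.098 ]
[279.4 195.5] [254, 170, 51, 51, 1951] 0.074 [ 0.451 -0.008  0.074]
[283.  293.5] [264, 275, 39, 38, 1164] 0.205 [ 0.4541 -0.0612  0.205 ]
[283.  293.5] [264, 275, 39, 38, 1164] 0.124 [ 0.4552 -0.1114  0.124 ]
[283.  293.5] [264, 275, 39, 38, 1164] 0.098 [ 0.4555 -0.1275  0.098 ]
[283.  293.5] [264, 275, 39, 38, 1164] 0.074 [ 0.4559 -0.1423  0.074 ]
[ 4.512e-01 -1.000e-04  1.164e-01] 0.0013 [269, 163, 23, 20, 361] [293, 190, 17, 14, 193]
[0.378  0.2724 0.066 ] 0.0004 [382, 164, 18, 16, 231] [319, 276, 15, 14, 165]
[ 0.4549 -0.135   0.0896] 0.0025 [216, 167, 21, 18, 297] [294, 166, 14, 12, 135]
[0.6234 0.1922 0.198 ] 0.0012 [348, 208, 30, 27, 619] [226, 218, 22, 19, 329]
```

Jar_a stands at (.623,.192) against its pad at (.622,.193), which is good. Now jar_b. The fixed cameras predicted jar_a's placing correctly, so I use y=0.000 and TCP z=.060.

>>> jog_arm --pt "0 -0.09 -0.6 0 0 0" --pt "0 0 -0.9 0 0 0" --pt "0 0 -0.9 0 0 0" --pt "0 0 -0.9 0 0 0" --pt "0 0 -0.7 0 0 0" --pt "0 0 -0.4 0 0 0" --pt "0 0 -0.2 0 0 0" --pt "0 0 0 0 0 0" --pt "0 0 0 0 0 0"

```text
clock: 14.45
ee_pos: [0.4514, -0.0006, 0.0644]
tcp_rot: [0.707, 0.707, 0.001, 0.001]
ft_force: [-0.5, -0.2, 0.2]
grip_width: 0.0797
```

>>> jog_arm --pt "0 0 0 0 0 0" --pt "0 0 0 0 0 0" --pt "0 0 0 0 0 0" --pt "0 0 0 0 0 0" --pt "0 0 0 0 0 0" --pt "0 0 0 0 0 0" --pt "0 0 0 0 0 0" --jaw 0

```text
clock: 15.32
ee_pos: [0.4514, -0.0006, 0.0644]
tcp_rot: [0.707, 0.707, 0.001, 0.001]
ft_force: [0.5, 0.9, 5.7]
grip_width: 0.0525
```

>>> jog_arm --pt "0 0 0.2 0 0 0" --pt "0 0 0.4 0 0 0" --pt "0 0 0.5 0 0 0" --pt "0 0 0.5 0 0 0" --pt "0 0 0.4 0 0 0" --pt "0 0 0 0 0 0" --pt "0 0 0 0 0 0"

```text
clock: 16.2
ee_pos: [0.4504, -0.0006, 0.1426]
tcp_rot: [0.707, 0.707, -0.0, -0.0]
ft_force: [0.1, 0.4, -3.6]
grip_width: 0.0526
```

Jar_b is held, with a weight of about 3.6 N. Moving to pad_2 and lowering.

>>> jog_arm --pt "0.4 0.2 0 0 0 0" --pt "0.75 0.4 0 0 0 0" --pt "0.75 0.4 0 0 0 0" --pt "0.75 0.4 0 0 0 0" --pt "0.7 0.4 0 0 0 0" --pt "0.6 0.36 0 0 0 0" --pt "0.38 0.2 0 0 0 0" --pt "0 0 0 0 0 0" --pt "0 0 -0.2 0 0 0" --pt "0 0 -0.2 0 0 0" --pt "0 0 -0.1 0 0 0" --pt "0 0 -0.05 0 0 0" --pt "0 0 0 0 0 0" --pt "0 0 0 0 0 0"

```text
clock: 17.95
ee_pos: [0.624, 0.0938, 0.1216]
tcp_rot: [0.707, 0.707, 0.0, 0.0]
ft_force: [-0.0, -0.1, -1.7]
grip_width: 0.0526
```

>>> jog_arm --pt "0 0 -0.03 0 0 0" --pt "0 0 -0.03 0 0 0" --pt "0 0 0 0 0 0"

```text
clock: 18.32
ee_pos: [0.6238, 0.0938, 0.1186]
tcp_rot: [0.707, 0.707, -0.0, -0.0]
ft_force: [0.8, 0.3, -2.1]
grip_width: 0.0526
```

>>> jog_arm --pt "0 0 -0.03 0 0 0" --pt "0 0 -0.02 0 0 0" --pt "0 0 0 0 0 0"

```text
clock: 18.7
ee_pos: [0.624, 0.0938, 0.1174]
tcp_rot: [0.707, 0.707, 0.0, 0.0]
ft_force: [-0.8, -0.7, 1.3]
grip_width: 0.0524
```

>>> jog_arm --pt "0 0 -0.02 0 0 0" --pt "0 0 0 0 0 0"

```text
clock: 18.95
ee_pos: [0.6241, 0.0939, 0.1173]
tcp_rot: [0.707, 0.707, 0.001, 0.0]
ft_force: [-1.5, -0.1, 5.1]
grip_width: 0.0526
```

>>> jog_arm --pt "0 0 0 0 0 0" --pt "0 0 0 0 0 0" --pt "0 0 0 0 0 0" --pt "0 0 0 0 0 0" --pt "0 0 0.3 0 0 0" --pt "0 0 0.7 0 0 0" --pt "0 0 0.8 0 0 0" --pt "0 0 0.6 0 0 0" --pt "-0.6 -0.8 0 0 0 0" --pt "-0.7 -0.9 0 0 0 0" --pt "-0.7 -0.9 0 0 0 0" --pt "-0.7 -0.9 0 0 0 0" --pt "-0.7 -0.9 0 0 0 0" --pt "-0.6 -0.8 0 0 0 0" --pt "-0.23 -0.52 0 0 0 0" --pt "0 0 0 0 0 0" --pt "0 0 0 0 0 0" --jaw 75

```text
clock: 21.08
ee_pos: [0.455, -0.1346, 0.2126]
tcp_rot: [0.707, 0.707, 0.0, 0.0]
ft_force: [-0.3, 0.2, 0.0]
grip_width: 0.0755
```

```bash
python3 -c "
from h import *
lids();wrist()"
```

```text
[0.3779 0.2723 0.0652] 0.0001 [382, 164, 18, 16, 225] [319, 276, 15, 14, 160]
[ 0.4546 -0.1351  0.0894] 0.0027 [216, 167, 21, 18, 298] [294, 166, 14, 12, 138]
[0.6227 0.1923 0.1969] 0.0012 [348, 208, 30, 27, 619] [227, 219, 21, 18, 310]
[0.6251 0.0946 0.1706] 0.0012 [302, 213, 26, 24, 477] [231, 199, 19, 16, 230]
21.175 [ 0.4551 -0.1342  0.2122]
[280.3 193.9] [257, 170, 48, 48, 1780] 0.205 [ 0.4553 -0.1053  0.205 ]
[280.3 193.9] [257, 170, 48, 48, 1780] 0.124 [ 0.4556 -0.1242  0.124 ]
[280.3 193.9] [257, 170, 48, 48, 1780] 0.098 [ 0.4557 -0.1303  0.098 ]
[280.3 193.9] [257, 170, 48, 48, 1780] 0.074 [ 0.4558 -0.1359  0.074 ]
```

Jar_b is at (.625,.095) on pad_2, good. Now jar_c.

>>> jog_arm --pt "0 0 -0.6 0 0 0" --pt "0 0 -0.9 0 0 0" --pt "0 0 -0.9 0 0 0" --pt "0 0 -0.9 0 0 0" --pt "0 0 -0.6 0 0 0" --pt "0 0 -0.35 0 0 0" --pt "0 0 -0.2 0 0 0" --pt "0 0 0 0 0 0" --pt "0 0 0 0 0 0"

```text
clock: 22.35
ee_pos: [0.4554, -0.1352, 0.0351]
tcp_rot: [0.707, 0.707, 0.0, 0.001]
ft_force: [1.0, 1.0, 0.1]
grip_width: 0.0749
```

>>> jog_arm --pt "0 0 0 0 0 0" --pt "0 0 0 0 0 0" --pt "0 0 0 0 0 0" --pt "0 0 0 0 0 0" --pt "0 0 0 0 0 0" --pt "0 0 0 0 0 0" --pt "0 0 0 0 0 0" --jaw 0

```text
clock: 23.22
ee_pos: [0.4561, -0.1353, 0.0357]
tcp_rot: [0.707, 0.707, 0.001, 0.002]
ft_force: [1.7, 0.1, 5.8]
grip_width: 0.0483
```

>>> jog_arm --pt "0 0 0.2 0 0 0" --pt "0 0 0.4 0 0 0" --pt "0 0 0.5 0 0 0" --pt "0 0 0.5 0 0 0" --pt "0 0 0.4 0 0 0" --pt "0 0 0 0 0 0" --pt "0 0 0 0 0 0"

```text
clock: 24.1
ee_pos: [0.4544, -0.1349, 0.1134]
tcp_rot: [0.707, 0.707, -0.0, -0.0]
ft_force: [0.4, -0.6, -2.4]
grip_width: 0.0484
```

>>> jog_arm --pt "0.4 0.3 0 0 0 0" --pt "0.75 0.55 0 0 0 0" --pt "0.75 0.55 0 0 0 0" --pt "0.75 0.55 0 0 0 0" --pt "0.7 0.55 0 0 0 0" --pt "0.6 0.5 0 0 0 0" --pt "0.3 0.26 0 0 0 0" --pt "0 0 0 0 0 0" --pt "0 0 -0.2 0 0 0" --pt "0 0 -0.2 0 0 0" --pt "0 0 -0.1 0 0 0" --pt "0 0 -0.05 0 0 0" --pt "0 0 0 0 0 0" --pt "0 0 0 0 0 0"

```text
clock: 25.85
ee_pos: [0.6248, -0.0046, 0.0924]
tcp_rot: [0.707, 0.707, 0.0, 0.0]
ft_force: [-0.2, -0.1, -0.9]
grip_width: 0.0487
```

>>> jog_arm --pt "0 0 -0.03 0 0 0" --pt "0 0 -0.03 0 0 0" --pt "0 0 0 0 0 0"

```text
clock: 26.22
ee_pos: [0.6246, -0.0045, 0.0894]
tcp_rot: [0.707, 0.707, -0.0, -0.0]
ft_force: [0.6, 0.1, -0.9]
grip_width: 0.0485
```

>>> jog_arm --pt "0 0 -0.03 0 0 0" --pt "0 0 -0.02 0 0 0" --pt "0 0 0 0 0 0"

```text
clock: 26.6
ee_pos: [0.6248, -0.0045, 0.0888]
tcp_rot: [0.707, 0.707, 0.0, 0.0]
ft_force: [-2.2, 1.3, 5.6]
grip_width: 0.0488
```

>>> jog_arm --pt "0 0 -0.02 0 0 0" --pt "0 0 0 0 0 0"

```text
clock: 26.85
ee_pos: [0.6248, -0.0044, 0.0888]
tcp_rot: [0.707, 0.707, 0.001, 0.0]
ft_force: [-3.8, 0.6, 7.3]
grip_width: 0.0484
```

>>> jog_arm --pt "0 0 0 0 0 0" --pt "0 0 0 0 0 0" --pt "0 0 0 0 0 0" --pt "0 0 0 0 0 0" --pt "0 0 0.3 0 0 0" --pt "0 0 0.7 0 0 0" --pt "0 0 0.9 0 0 0" --pt "0 0 0.8 0 0 0" --pt "-0.9 0 0 0 0 0" --pt "-0.9 0.1 0 0 0 0" --pt "-0.8 0.7 0 0 0 0" --pt "-0.7 0.8 0 0 0 0" --pt "-0.7 0.9 0 0 0 0" --pt "-0.6 0.9 0 0 0 0" --pt "-0.6 0.9 0 0 0 0" --pt "-0.5 0.9 0 0 0 0" --pt "-0.3 0.9 0 0 0 0" --pt "-0.17 0.8 0 0 0 0" --pt "0 0 0 0 0 0" --pt "0 0 0 0 0 0" --jaw 70

```text
clock: 29.35
ee_pos: [0.3781, 0.271, 0.1954]
tcp_rot: [0.707, 0.707, 0.0, 0.0]
ft_force: [0.3, 0.1, -0.8]
grip_width: 0.0698
```

```bash
python3 -c "
from h import *
lids();wrist('pics/w2.png')"
```

```text
[0.378  0.2724 0.0662] 0.0002 [382, 164, 18, 16, 230] [319, 276, 15, 14, 167]
[0.6231 0.1925 0.1977] 0.0009 [348, 208, 30, 27, 627] [226, 219, 22, 18, 317]
[0.625  0.0949 0.1705] 0.0011 [302, 213, 26, 24, 482] [231, 200, 19, 15, 232]
[ 0.6252 -0.0031  0.145 ] 0.0013 [258, 216, 23, 22, 400] [235, 182, 17, 13, 178]
29.45 [0.3783 0.2706 0.1952]
[279.7 190.7] [259, 170, 42, 42, 1319] 0.205 [0.3782 0.3055 0.205 ]
[279.7 190.7] [259, 170, 42, 42, 1319] 0.124 [0.3783 0.2874 0.124 ]
[279.7 190.7] [259, 170, 42, 42, 1319] 0.098 [0.3783 0.2816 0.098 ]
[279.7 190.7] [259, 170, 42, 42, 1319] 0.074 [0.3784 0.2763 0.074 ]
```

View pics/w2.png

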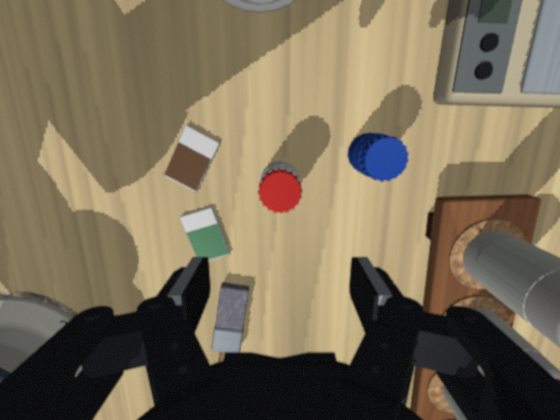

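Red jar_d is alone at (280,190). Blue stays clear at (380,157), past the finger's reach. Descending.

>>> jog_arm --pt "0 0.04 -0.6 0 0 0" --pt "0 0 -0.9 0 0 0" --pt "0 0 -0.9 0 0 0" --pt "0 0 -0.9 0 0 0" --pt "0 0 -0.6 0 0 0" --pt "0 0 -0.35 0 0 0" --pt "0 0 -0.25 0 0 0" --pt "0 0 0 0 0 0" --pt "0 0 0 0 0 0"

```text
clock: 30.62
ee_pos: [0.3785, 0.2733, 0.0158]
tcp_rot: [0.707, 0.707, 0.001, 0.0]
ft_force: [-1.0, 0.2, -0.3]
grip_width: 0.0699
```

>>> jog_arm --pt "0 0 0 0 0 0" --pt "0 0 0 0 0 0" --pt "0 0 0 0 0 0" --pt "0 0 0 0 0 0" --pt "0 0 0 0 0 0" --pt "0 0 0 0 0 0" --pt "0 0 0 0 0 0" --jaw 0

```text
clock: 31.5
ee_pos: [0.3785, 0.2734, 0.0158]
tcp_rot: [0.707, 0.707, 0.001, 0.0]
ft_force: [0.4, -0.4, 6.0]
grip_width: 0.0425
```

>>> jog_arm --pt "0 0 0.2 0 0 0" --pt "0 0 0.4 0 0 0" --pt "0 0 0.5 0 0 0" --pt "0 0 0.5 0 0 0" --pt "0 0 0.4 0 0 0" --pt "0 0 0 0 0 0" --pt "0 0 0 0 0 0"

```text
clock: 32.38
ee_pos: [0.3776, 0.2729, 0.0942]
tcp_rot: [0.707, 0.707, -0.0, -0.0]
ft_force: [0.0, 0.3, -1.8]
grip_width: 0.0424
```

>>> jog_arm --pt "0 -0.5 0 0 0 0" --pt "0 -0.9 0 0 0 0" --pt "0 -0.9 0 0 0 0" --pt "0 -0.9 0 0 0 0" --pt "0 -0.9 0 0 0 0" --pt "0.2 -0.9 0 0 0 0" --pt "0.4 -0.9 0 0 0 0" --pt "0.5 -0.9 0 0 0 0" --pt "0.5 -0.85 0 0 0 0" --pt "0.6 -0.85 0 0 0 0" --pt "0.7 -0.6 0 0 0 0" --pt "0.8 -0.32 0 0 0 0" --pt "0.9 0 0 0 0 0" --pt "0.8 0 0 0 0 0" --pt "0.5 0 0 0 0 0" --pt "0.33 0 0 0 0 0" --pt "0 0 0 0 0 0" --pt "0 0 0 0 0 0"

```text
clock: 34.62
ee_pos: [0.6261, -0.1043, 0.0943]
tcp_rot: [0.707, 0.707, -0.0, -0.001]
ft_force: [-0.0, -0.0, -0.8]
grip_width: 0.0424
```

>>> jog_arm --pt "0 0 -0.2 0 0 0" --pt "0 0 -0.2 0 0 0" --pt "0 0 -0.1 0 0 0" --pt "0 0 -0.05 0 0 0" --pt "0 0 0 0 0 0" --pt "0 0 0 0 0 0"

```text
clock: 35.38
ee_pos: [0.6273, -0.1038, 0.0731]
tcp_rot: [0.707, 0.707, 0.0, 0.0]
ft_force: [1.2, -0.2, -0.4]
grip_width: 0.0422
```

>>> jog_arm --pt "0 0 -0.03 0 0 0" --pt "0 0 -0.02 0 0 0" --pt "0 0 0 0 0 0"

```text
clock: 35.75
ee_pos: [0.627, -0.1038, 0.0706]
tcp_rot: [0.707, 0.707, -0.0, -0.0]
ft_force: [0.9, -0.8, -1.2]
grip_width: 0.0426
```

>>> jog_arm --pt "0 0 -0.03 0 0 0" --pt "0 0 -0.02 0 0 0" --pt "0 0 0 0 0 0"

```text
clock: 36.12
ee_pos: [0.6271, -0.1038, 0.0689]
tcp_rot: [0.707, 0.707, 0.0, 0.0]
ft_force: [0.6, 0.2, -0.2]
grip_width: 0.0425
```

>>> jog_arm --pt "0 0 -0.02 0 0 0" --pt "0 0 0 0 0 0"

```text
clock: 36.38
ee_pos: [0.6272, -0.1038, 0.0689]
tcp_rot: [0.707, 0.707, 0.0, 0.0]
ft_force: [-1.0, -0.6, 4.1]
grip_width: 0.0425
```

Contact. Release, rise and back off for the final look.

>>> jog_arm --pt "0 0 0 0 0 0" --pt "0 0 0 0 0 0" --pt "0 0 0 0 0 0" --pt "0 0 0 0 0 0" --pt "0 0 0.3 0 0 0" --pt "0 0 0.7 0 0 0" --pt "0 0 0.9 0 0 0" --pt "0 0 0.9 0 0 0" --pt "-0.7 -0.2 0.6 0 0 0" --pt "-0.9 -0.3 0.4 0 0 0" --pt "-0.9 -0.3 0 0 0 0" --pt "-0.9 -0.3 0 0 0 0" --pt "-0.6 -0.3 0 0 0 0" --pt "0 0 0 0 0 0" --pt "0 0 0 0 0 0" --pt "0 0 0 0 0 0" --jaw 70

```text
clock: 38.38
ee_pos: [0.4677, -0.1594, 0.2199]
tcp_rot: [0.707, 0.707, 0.0, -0.0]
ft_force: [0.0, -0.2, -0.1]
grip_width: 0.0702
```

```bash
python3 -c "
from h import *
lids()
a=bot.snapshot('scene');b=bot.snapshot('side')
o=np.hstack([cv2.resize(a[130:290,150:430],(560,320)),cv2.resize(b[130:310,210:350],(240,320))]);cv2.imwrite('pics/f.png',o[:,:,::-1])"
```

```text
[0.6231 0.1925 0.1976] 0.0011 [348, 208, 30, 27, 624] [226, 219, 22, 18, 312]
[0.6249 0.0946 0.17  ] 0.0014 [302, 213, 26, 24, 479] [231, 200, 19, 15, 226]
[ 0.625  -0.0032  0.1434] 0.0003 [258, 216, 23, 22, 395] [235, 183, 17, 12, 162]
[ 0.6272 -0.1051  0.1194] 0.0018 [214, 220, 21, 19, 306] [240, 165, 13, 11, 115]
```

View pics/f.png

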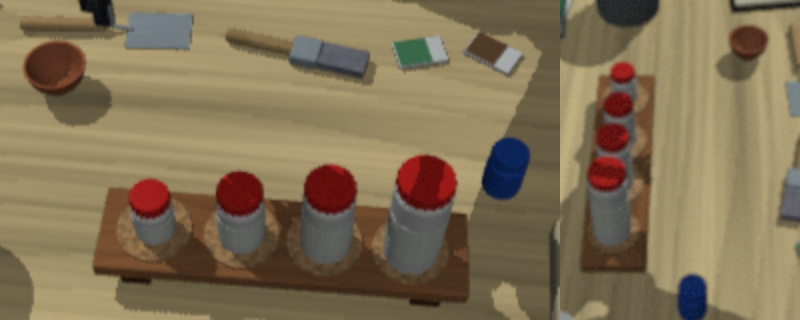

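All four jars stand upright in order of height, each centred on its pad, and the bowl and the blue jar haven't moved. Handing in.

```bash
python3 -c "
from station import bot
print(bot.finish_job())"
```

```text
the job is handed in; nothing more can be done
None
```

All four red-lidded jars are back on the shelf in order of height. The tallest is on pad_1 next to the scale, then jar_b, jar_c and jar_d on pads 2 to 4. Each was lowered until the wrist force showed contact, then released. The job was handed in at about 38.5 s; no verdict is reported.

- **Position:** the last two-view check put every lid centre within about 2 mm of its pad centre. All four jars look upright and at the right height. That check measured lids only; the pad centres date from the start.
- **Left alone:** the bowl and the blue look-alike stand where they were, judged from the pictures.
- **Disagreements:** the wrist camera read jar y about 3 to 5 mm higher than the fixed cameras, so I followed the fixed cameras. The finger opening read about 1.5 mm under each lid's diameter, so the grips were probably on the lids rather than the jar bodies. I regripped jar_a once because of this, with the same reading. No slip was seen.

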